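Drain an amplifier board, then hold the holder's spring jaw open

TASK

The amplifier board in the holder has to come out: first press the black plunger of the drain probe right down to its stop, keep it down for about a second so the capacitors empty, and let it come fully back up. Then use the bail handle on the spring jaw to pull the jaw out until its pointer stands level with the mark clip on the scale bar, and finish while still holding it there, because the jaw springs shut when let go. Leave the board lying in the holder, and do not disturb the meter, solder reel and jar around it.

Things in the scene. Friction and masses are not known exactly. Their poses are not given: they have to be found in the camera images.
- holder: Board holder fixed to the bench, aluminium and grey. Origin on the bench under the frame, z up. 150 mm wide (x; with the scale bar on its +x side out to 100 mm), from y = -151 to 200 mm long. Fixed jaw, 56 mm high, at the -y end, board bed in the middle, spring jaw towards +y, end foot 36 mm high at y = 190 mm. Turned up to 0.45 rad either way.
- jaw (a joint): Travel of the spring jaw in m: 0 = shut against the board, growing as the jaw is pulled along the holder's +y axis (away from the board), end stop at 0.065. A spring pulls it shut: about 5 N at 0, 12 N at 0.06. It goes back to 0 when let go.
- handle (a point): Aluminium bail handle on the spring jaw. Point: centre of its crossbar, 73 mm above the bench; axes as the holder's. Crossbar 74 mm long (x), 14 mm thick along y, the pull direction, 14 mm high; 50 mm clear between its legs, 25 mm free below it. Behind it (-y): the jaw's block, top at 52 mm, from 51 mm on; the board's parts, up to 80 mm high, from 90 mm on. Pinch from above across y.
- pointer (a point): Tip of the small steel pointer that sticks out of the spring jaw's +x side beside the scale bar, 50 mm above the bench; moves with the jaw. With the jaw shut it is at holder x = 79 mm, y = 36 mm. Axes as the holder's.
- mark (a point): Centre of the brass mark clip on the grey scale bar at the holder's +x side (x = 92 mm): 20 mm (x) by 10 mm (y), with an upright fin, top 56 mm above the bench; the point is 50 mm up. It stays put, 26 to 50 mm along the holder's +y from the pointer of the shut jaw. Axes as the holder's. Pointer level with it: same y along the holder.
- plunger (a joint): Travel of the drain probe's plunger in m: 0 = up, 0.010 = fully down at its stop. A spring lifts it: 3 N at 0, 7 N fully down, then a hard stop.
- plunger_top (a point): Centre of the top face of the plunger's round black head, 32 mm in diameter and 10 mm thick, facing up, 110 mm above the bench when up. It stands on a grey bracket 34 x 32 mm clamped on the fixed jaw at holder y = -136.5 mm, anywhere from x = -40 to 40 mm. Goes straight down when pressed.
- board_center (a point): Green amplifier board 112 x 142 x 3 mm with transformer, capacitors and two small valves (top 37 mm above its underside), loose, 0.35 kg. Point: centre of the bare board, 41.5 mm above the bench. To be left in place.
- meter_center (a point): Grey hand-held meter 85 x 150 x 36 mm lying face up (dial top 46 mm above the bench), loose. Point: its centre, 18 mm up. Leave alone.
- reel_center (a point): Solder reel standing on its flange, 52 mm diameter, 38 mm high, loose. Point: its centre. Leave alone.
- jar_center (a point): Small amber glass jar with steel lid, 52 mm diameter, 60 mm high, loose. Point: its centre. Leave alone.

How it is judged:
By the outcome, as a careful person would: the job done as asked, in the order asked, and still so for the second after the job is handed in, while the arm keeps its last pose, push and grip.
It also fails if it takes over 43 s, if anything falls off the work surface, if the arm or the gripper's body presses on something with over 40 N, if the wrist force passes 120 N, or if a joint passes its speed limit or range.

ROBOT

A 6-joint arm with a two-finger parallel gripper is mounted at the origin on the work surface. World frame = base frame: x ahead of the robot, y to its left, z up, the work surface at z = 0. Lengths are in m, angles in rad, forces in N, time in s.
With the tool pointing down it reaches from about 0.4 to 0.825 m from the base axis. Payload 7 kg.
Tool frame: the origin (TCP) lies between the finger pads; the fingertips stand 25 mm ahead of it and the grasp point (between the pads) lies 6 mm ahead of it; z points along the fingers, y is the direction in which the jaws open and shut (so a half turn about z gives the same grasp; the last joint's range is limited). The gripper opens to 85 mm and grips with 20 to 120 N. Pads are 22 mm wide; open, the fingers measure 114 mm over their backs; the gripper's body (76 mm by 85 mm) begins 54 mm behind the grasp point. The pads swing forward as they close: fully open they stand 13 mm farther back than shut.
Start: joints at [-0.977, 0.359, 0.012, 0, -1.224, -0.288], TCP at [0.203, -0.644, 0.256] pointing down, gripper open.
Joint ranges: [-3.07, 3.07], [-1.43, 2.12], [-1.02, 1.25], [-3.03, 1.67], [-3.05, -0], [-3.03, 3.03]. Speed limits (rad/s): [2.39, 2.39, 3.01, 3.14, 3.14, 3.14].

INTERFACE

Orientations are given as a rotation vector (axis times angle).
In Python, from plant import readout, cams, robot gives the robot as it stands.
- The arm moves only by the tool step_arm, never from a script. Its argument "deltas" is text: rows parted by semicolons, each of 7 numbers parted by spaces: the shift along the tool's x, y, z in mm, then the turn, a rotation vector about the tool's x, y, z in units of 5 degrees (1.0 is 5 degrees), then the finger opening in mm, from 0 to 85.4. In form: x y z ax ay az gripper; .... A call has 1 to 5 rows; each row is the pose to reach, as a shift and turn from the pose measured when the call began, along the tool's axes at that moment; what a row does not reach only later rows make up. A row lasts 1/8 s, in which the tool goes at most 62.5 mm and 10.7 degrees, less where a joint would pass 70% of its speed; a pose out of reach is approached as far as the arm can. A call with a gripper value outside its range is refused whole. The fingers move at their own pace and stop on an object; "squeeze" is the grip in N (left out, the last holds). Time passes only in rows, so rows that repeat a pose let the fingers close. It gives the time, the measured TCP pose, the force and the opening at its end, in the units of the state.
- readout.state(): the state, without advancing time (a new reading comes with each control period).
- cams.capture(name): name is "side" or "top" or "wrist"; returns a dict with "frame" (384x512x3 uint8, red, green, blue), "range_z" (384x512 float32, m along the optical axis (not along the pixel's ray), 0 where there is no reading), "camera_matrix" (3x3 intrinsics, pixels), "D" ([k1, k2, p1, p2, k3] as OpenCV has them; the pictures are not rectified), "view" (4x4, takes a point from world to camera coordinates). Camera axes: x right, y down, z forward; pixel columns grow to the right and rows downward; lengths in m; the calibration is good to about 2 mm. A picture is of the moment at which its call begins.
- robot.finish_job(): hands the job in, once; it reports no verdict.
The state is a dict: "clock": time; "joints": joint angles; "qvel": joint speeds; "joint_torque": joint torques, N m; "ee_pos": TCP position; "tool_rot": TCP orientation; "wrist_force": force on the tool from outside, world axes, zero at the start; "ft_torque": the same for the moment, N m; "gripper_width": opening from 0.0 (shut) to 1.0 (fully open).
Only numpy, scipy, OpenCV 4.12 (cv2) and the standard library are available. Lean on these libraries where they do the work, as an engineer would, in place of code of your own. Each camera call takes 0.05 s, during which the arm holds its last target.

## Working session

There is one attempt and no reset: what is moved stays moved. The work goes in short steps, Python scripts to look and compute and a tool call to move; the robot and the scene stay as the last step left them, time stands still between calls to the robot, and variables do not carry over. Pictures are saved under pics/ and viewed, and the job is handed in when it is done.

Besides the shell and the picture viewer there is one more tool, called as a command line: name --argument value ..., lists and objects as JSON in quotes. step_arm: Moves the arm, as the interface text tells. Its arguments: {"type":"object","properties":{"deltas":{"type":"string"},"squeeze":{"type":"number"}},"required":["deltas"]}

```bash
ls; mkdir -p pics; python3 - <<'E'
from plant import readout, cams, robot
import cv2,numpy as np,pickle
s=readout.state();print(s)
for n in("side","top","wrist"):
    c=cams.capture(n);pickle.dump(c,open(f"pics/{n}0.pkl","wb"));cv2.imwrite(f"pics/{n}0.png",c["frame"][:,:,::-1]);print(n,c["camera_matrix"].tolist(),c["D"],c["view"].round(3).tolist())
E
```

```text
pics
{'clock': 0.0, 'joints': array([-9.76921304e-01,  3.59382037e-01,  1.10811812e-02, -3.22061827e-04,
       -1.22405458e+00, -2.88116878e-01]), 'qvel': array([ 2.44629710e-05,  1.06509870e-03, -6.89367806e-04, -7.32580993e-04,
        4.66257038e-04,  1.93770375e-05]), 'joint_torque': array([-1.93159365e-03, -5.83319771e+01,  2.93419683e+01,  6.93629175e+00,
       -6.02524684e-03, -8.99822680e-06]), 'ee_pos': array([ 0.20305008, -0.64330413,  0.25538153]), 'tool_rot': array([ 4.78185043e-01, -3.10458966e+00, -2.41746766e-03]), 'wrist_force': array([ 0.36583716, -0.48951052,  0.80468094]), 'ft_torque': array([-0.00257114, -0.00379873,  0.03186809]), 'gripper_width': 1.0008249641060205}
side [[459.7729917712236, 0.0, 252.85595019087384], [0.0, 459.7729917712236, 188.4952339072579], [0.0, 0.0, 1.0]] [-0.05027344  0.          0.          0.          0.        ] [[-0.999, -0.052, 0.006, 0.543], [-0.036, 0.599, -0.8, 0.132], [0.038, -0.799, -0.6, 0.927], [0.0, 0.0, 0.0, 1.0]]
top [[365.96930122674905, 0.0, 254.19726297306642], [0.0, 365.96930122674905, 192.0019300171351], [0.0, 0.0, 1.0]] [-0.05149995  0.          0.          0.          0.        ] [[-0.027, -1.0, 0.001, -0.031], [-0.994, 0.026, -0.102, 0.578], [0.102, -0.004, -0.995, 0.671], [0.0, 0.0, 0.0, 1.0]]
wrist [[303.15792658090834, 0.0, 262.40957247152653], [0.0, 303.15792658090834, 191.02803432007877], [0.0, 0.0, 1.0]] [-0.0774244  0.         0.         0.         0.       ] [[-0.301, 0.954, 0.002, 0.675], [0.912, 0.288, 0.293, -0.039], [0.279, 0.09, -0.956, 0.38], [0.0, 0.0, 0.0, 1.0]]
```

View pics/side0.png

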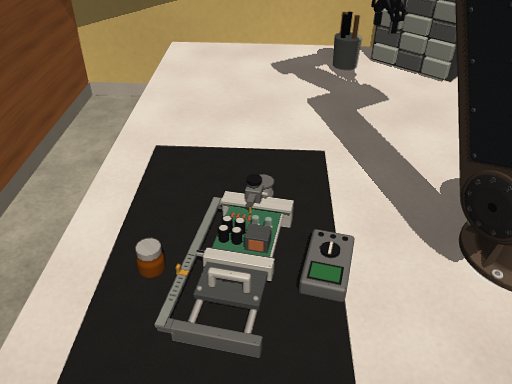

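View pics/top0.png

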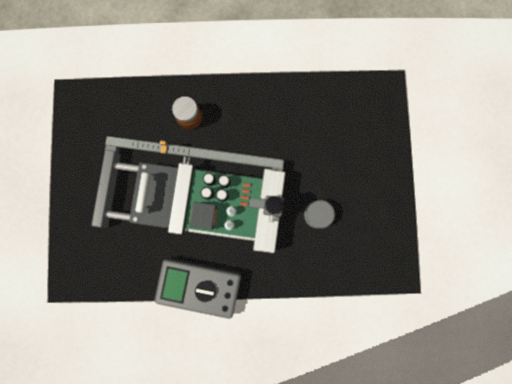

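View pics/wrist0.png

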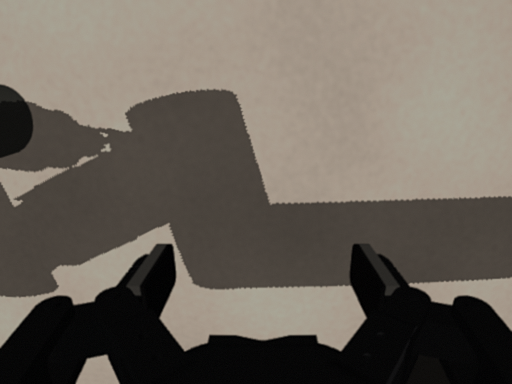

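Side: holder in the centre, plunger head ≈(254,181), handle bar ≈(230,274), clip ≈(182,270), jar (150,258), meter (327,265). Top: plunger ≈(274,205), handle ≈(143,192), clip ≈(164,147), reel (320,213). Now enlarged crops.

```bash
python3 - <<'E'
import cv2
a=cv2.imread("pics/side0.png")[165:365,140:310]; cv2.imwrite("pics/sidec.png",cv2.resize(a,None,fx=3,fy=3,interpolation=cv2.INTER_CUBIC)[:600])
a=cv2.imread("pics/top0.png")[125:265,85:345]; cv2.imwrite("pics/topc.png",cv2.resize(a,None,fx=3,fy=3,interpolation=cv2.INTER_CUBIC))
E
```

```text
(no output)
```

View pics/sidec.png

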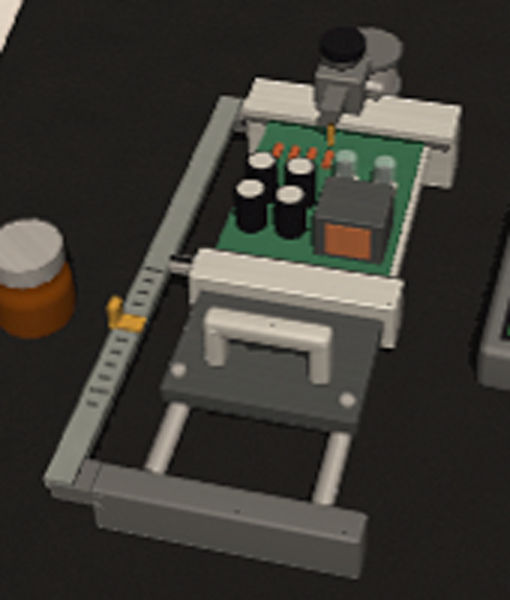

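View pics/topc.png

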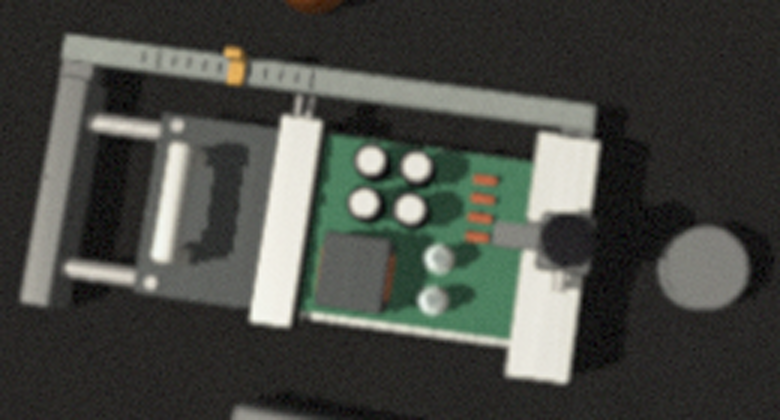

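```bash
cat > h.py <<'E'
import cv2,numpy as np,pickle
def load(n): return pickle.load(open(f"pics/{n}.pkl","rb"))
def ray(c,uv):
    xy=cv2.undistortPoints(np.array([[uv]],float),c["camera_matrix"],c["D"])[0,0]
    R=c["view"][:3,:3];t=c["view"][:3,3]
    return -R.T@t, R.T@np.array([*xy,1.])
def atz(c,uv,z):
    o,d=ray(c,uv); return o+d*(z-o[2])/d[2]
def dep(c,uv):
    o,d=ray(c,uv);u,v=[int(round(x)) for x in uv]
    return o+d*np.median(c["range_z"][v-1:v+2,u-1:u+2])
def tri(cs,uvs):
    A=0;b=0
    for c,uv in zip(cs,uvs):
        o,d=ray(c,uv);d/=np.linalg.norm(d);P=np.eye(3)-np.outer(d,d);A=A+P;b=b+P@o
    x=np.linalg.solve(A,b)
    res=[]
    for c,uv in zip(cs,uvs):
        p=cv2.projectPoints(x.reshape(1,3),cv2.Rodrigues(c["view"][:3,:3])[0],c["view"][:3,3],c["camera_matrix"],c["D"])[0].ravel();res.append((p-uv).round(1))
    return x,res
E
python3 - <<'E'
from h import *
S,T=load("side0"),load("top0")
s=lambda x,y:((x+.5)/3-.5+140,(y+.5)/3-.5+165)
t=lambda x,y:((x+.5)/3-.5+85,(y+.5)/3-.5+125)
np.set_printoptions(precision=4,suppress=True)
for n,a,b,z in [("plunger",(343,42),(567,240),.11),("handle",(269,326),(170,203),.08),("hend+x",(208,317),(178,143),.08),("hend-x",(330,335),(160,262),.08),("clip",(128,318),(235,65),.05),("pointertip",(173,263),(304,95),.05)]:
    a=s(*a);b=t(*b)
    print(n,*tri([S,T],[a,b]),"depS",dep(S,a),"depT",dep(T,b),"z",atz(S,a,z),atz(T,b,z))
E
```

```text
plunger [ 0.5462 -0.0786  0.107 ] [array([-0.1, -0. ]), array([0. , 0.2])] depS [ 0.5457 -0.0734  0.1107] depT [ 0.5463 -0.0784  0.1097] z [ 0.5457 -0.0743  0.11  ] [ 0.5462 -0.0784  0.11  ]
handle [0.5764 0.1563 0.0764] [array([-0.3, -0. ]), array([0. , 0.3])] depS [0.5756 0.1582 0.0785] depT [0.5765 0.1552 0.0799] z [0.5755 0.1596 0.08  ] [0.5765 0.1552 0.08  ]
hend+x [0.6121 0.1515 0.0766] [array([-0.5, -0.1]), array([0. , 0.5])] depS [0.6107 0.1539 0.079 ] depT [0.613  0.1516 0.0764] z [0.6105 0.1548 0.08  ] [0.6124 0.1505 0.08  ]
hend-x [0.5413 0.1619 0.0773] [array([-0.2, -0. ]), array([0. , 0.2])] depS [0.5412 0.158  0.073 ] depT [0.5436 0.173  0.0421] z [0.5409 0.1643 0.08  ] [0.5415 0.161  0.08  ]
clip [0.666  0.125  0.0441] [array([-0.8, -0.2]), array([0. , 0.8])] depS [0.6648 0.1241 0.0428] depT [0.6678 0.1254 0.0432] z [0.663  0.1307 0.05  ] [0.6661 0.1237 0.05  ]
pointertip [0.6449 0.0806 0.0474] [array([-0.7, -0.1]), array([0. , 0.7])] depS [0.6431 0.0834 0.0501] depT [0.6481 0.0823 0.0384] z [0.6431 0.0834 0.05  ] [0.6457 0.0802 0.05  ]
```

```bash
cat > mv.py <<'E'
import sys,numpy as np
from scipy.spatial.transform import Rotation as R
from plant import readout
# target xyz, yaw of holder (tool y along holder +y, z down)
def delta(p,yaw):
    s=readout.state();R0=R.from_rotvec(s["tool_rot"])
    y=np.array([-np.sin(yaw),np.cos(yaw),0]);z=np.array([0,0,-1.]);x=np.cross(y,z)
    R1=R.from_matrix(np.array([x,y,z]).T)
    d=R0.inv().apply(np.array(p)-s["ee_pos"])*1000
    a=np.degrees((R0.inv()*R1).as_rotvec())/5
    print("t",round(s["clock"],2),"ee",s["ee_pos"].round(4),"F",s["wrist_force"].round(1),"w",round(s["gripper_width"],3),"q",s["joints"].round(2)); print("d",d.round(1),"a",a.round(2))
if __name__=="__main__":
    v=[float(x) for x in sys.argv[1:]]; delta(v[:3],v[3])
E
python3 - <<'E'
from h import *
T=load("top0");S=load("side0")
t=lambda x,y:((x+.5)/3-.5+85,(y+.5)/3-.5+125)
s=lambda x,y:((x+.5)/3-.5+140,(y+.5)/3-.5+165)
for n,a,b,z in [("barfar",(66,36),(595,103),.045),("barnear",(68,60),(590,125),.045),("whitejaw",(283,115),(250,322),.056),("whitejaw2",(322,118),(292,327),.056),("fixed",(540,133),(507,376),.056),("fixed2",(600,140),(568,382),.056),("foot",(65,75),(22,302),.036)]:
    p=atz(T,t(*a),z);q=atz(T,t(*b),z);d=p-q
    ang=np.arctan2(-d[0],d[1]) if abs(d[1])>abs(d[0]) else np.arctan2(d[1],d[0])
    print(n,ang.round(4),np.linalg.norm(d).round(4),p.round(4),q.round(4))
for n,a,b,z in [("side bar",(48,480),(222,98),.045),("bar near",(80,484),(243,100),.045)]:
    p=atz(S,s(*a),z);q=atz(S,s(*b),z);d=p-q;print(n,np.arctan2(-d[0],d[1]).round(4))
E
python3 mv.py 0.546 -0.078 0.165 -0.14
```

```text
barfar -0.1563 0.3407 [0.6896 0.234  0.045 ] [ 0.6366 -0.1025  0.045 ]
barnear -0.1536 0.3352 [0.6739 0.2324 0.045 ] [ 0.6226 -0.0989  0.045 ]
whitejaw -0.1632 0.129 [0.6322 0.0922 0.056 ] [0.5049 0.1132 0.056 ]
whitejaw2 -0.1511 0.1298 [0.6296 0.068  0.056 ] [0.5012 0.0875 0.056 ]
fixed -0.1629 0.1501 [ 0.6165 -0.0669  0.056 ] [ 0.4684 -0.0425  0.056 ]
fixed2 -0.1648 0.1494 [ 0.6112 -0.1038  0.056 ] [ 0.4638 -0.0793  0.056 ]
foot -0.1731 0.1477 [0.6663 0.2378 0.036 ] [0.5208 0.2633 0.036 ]
side bar -0.1579
bar near -0.1516
t 0.15 ee [ 0.2031 -0.6434  0.2556] F [ 0.9 -0.4  0.2] w 1.002 q [-0.98  0.36  0.01 -0.   -1.22 -0.29]
d [-497.2  435.9   91.1] a [ 0.01 -0.    5.11]
```

step_arm --deltas "-500 436 80 0 0 5.3 0;-500 436 80 0 0 5.3 0;-500 436 80 0 0 5.3 0;-500 436 80 0 0 5.3 0;-500 436 80 0 0 5.3 0" --squeeze 40

```text
clock: 0.78
ee_pos: [0.3635, -0.3803, 0.219]
tool_rot: [-0.246, -3.132, -0.002]
wrist_force: [2.2, -1.0, 0.0]
gripper_width: -0.001
```

```bash
python3 mv.py 0.546 -0.078 0.170 -0.158
```

```text
t 0.78 ee [ 0.3635 -0.3803  0.219 ] F [ 2.2 -1.   0. ] w -0.001 q [-0.44  0.14 -0.37 -0.   -1.06 -1.29]
d [-133.   327.1   49.3] a [ 0.01 -0.01  0.01]
```

step_arm --deltas "-133 327 45 0 0 0 0;-133 327 45 0 0 0 0;-133 327 45 0 0 0 0;-133 327 45 0 0 0 0;-133 327 45 0 0 0 0"

```text
clock: 1.4
ee_pos: [0.5235, -0.1145, 0.1799]
tool_rot: [-0.246, -3.132, -0.002]
wrist_force: [0.4, -1.1, 0.2]
gripper_width: 0.006
```

```bash
python3 mv.py 0.546 -0.078 0.165 -0.158
```

```text
t 1.4 ee [ 0.5235 -0.1145  0.1799] F [ 0.4 -1.1  0.2] w 0.006 q [ 0.15  0.2  -0.4  -0.   -0.97 -1.88]
d [-16.5  39.6  15. ] a [ 0.01 -0.    0.01]
```

step_arm --deltas "-16 40 15 0 0 0 0;-16 40 15 0 0 0 0;-16 40 15 0 0 0 0"

```text
clock: 1.78
ee_pos: [0.5452, -0.0775, 0.1647]
tool_rot: [-0.245, -3.131, -0.001]
wrist_force: [-0.4, 0.6, 0.4]
gripper_width: -0.001
```

```bash
python3 mv.py 0.546 -0.078 0.135 -0.158; python3 - <<'E'
from plant import cams
import cv2,numpy as np,pickle
for n in("wrist","top","side"):
    c=cams.capture(n);pickle.dump(c,open(f"pics/{n}1.pkl","wb"));cv2.imwrite(f"pics/{n}1.png",c["frame"][:,:,::-1])
a=cv2.imread("pics/top1.png")[125:265,85:345];b=cv2.imread("pics/side1.png")[150:300,140:310]
cv2.imwrite("pics/top1c.png",cv2.resize(a,None,fx=3,fy=3,interpolation=2));cv2.imwrite("pics/side1c.png",cv2.resize(b,None,fx=3,fy=3,interpolation=2))
E
```

```text
t 1.77 ee [ 0.5452 -0.0775  0.1647] F [-0.4  0.6  0.4] w -0.001 q [ 0.21  0.24 -0.39 -0.   -0.95 -1.94]
d [-0.9 -0.4 29.7] a [ 0.01 -0.01  0.02]
```

View pics/wrist1.png

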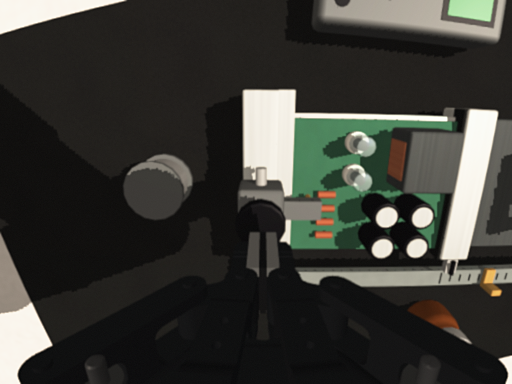

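View pics/side1c.png

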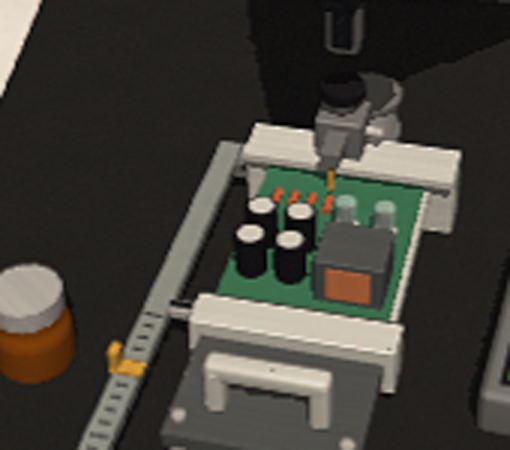

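The wrist view shows the black head at ≈(264,215) partly behind the shut fingertips, and the clip at (490,280). The side view shows the tips straight above the head. I'll check the head position with the wrist ray.

```bash
python3 - <<'E'
from h import *
W=load("wrist1");S=load("side0");T=load("top0")
a=W["frame"][170:270,210:330,::-1];cv2.imwrite("pics/w1c.png",cv2.resize(a,None,fx=5,fy=5,interpolation=2))
for uv in[(264,212),(264,218)]: print(atz(W,uv,.11),dep(W,uv))
print(tri([W,S],[(264,216),(254,178.7)]),tri([W,T],[(264,216),(273.8,204.8)]))
E
```

```text
[ 0.53792767 -0.07529803  0.11      ] [ 0.53760121 -0.07525231  0.11086218]
[ 0.5418065  -0.07590095  0.11      ] [ 0.54162638 -0.07587557  0.11044902]
(array([ 0.54384666, -0.07637937,  0.10730131]), [array([-0.3,  3.5]), array([0.9, 0.5])]) (array([ 0.54711022, -0.07809316,  0.09332238]), [array([-2.2,  0.4]), array([-0.8,  0. ])])
```

View pics/w1c.png

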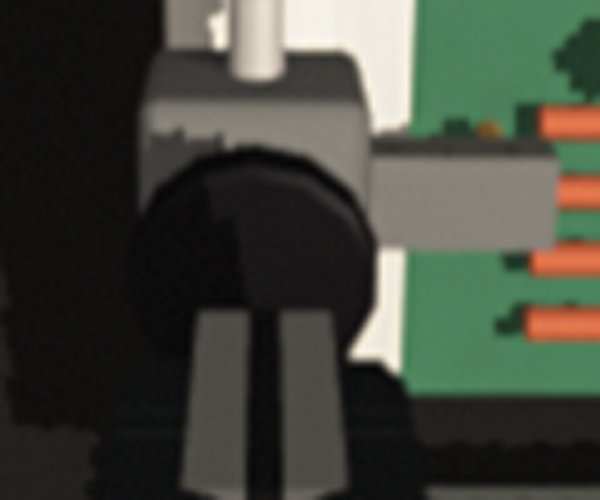

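```bash
python3 - <<'E'
from h import *
W=load("wrist1");S=load("side0")
uv=(260.6,224.6);print(atz(W,uv,.11),tri([W,S],[uv,(254,178.7)]))
E
python3 mv.py 0.546 -0.077 0.137 -0.158
```

```text
[ 0.54580716 -0.07864389  0.11      ] (array([ 0.54640607, -0.07869183,  0.10712463]), [array([ 0.1, -0.9]), array([-0.2, -0.1])])
t 1.93 ee [ 0.5452 -0.0784  0.1654] F [-0.2 -0.3 -0. ] w -0.003 q [ 0.21  0.23 -0.39 -0.   -0.95 -1.94]
d [-0.5  1.5 28.4] a [0.01 0.   0.  ]
```

step_arm --deltas "-1 0 14 0 0 0 0;-1 0 26 0 0 0 0;-1 0 30 0 0 0 0;-1 0 33 0 0 0 0;-1 0 35 0 0 0 0"

```text
clock: 2.55
ee_pos: [0.546, -0.0787, 0.1305]
tool_rot: [0.248, 3.132, 0.001]
wrist_force: [-3.8, -1.1, 4.6]
gripper_width: 0.004
```

```bash
python3 mv.py 0.546 -0.078 0.127 -0.158
```

```text
t 2.55 ee [ 0.546  -0.0787  0.1305] F [-3.8 -1.1  4.6] w 0.004 q [ 0.21  0.27 -0.43 -0.   -0.87 -1.94]
d [0.2 0.7 3.5] a [ 0.01 -0.    0.  ]
```

step_arm --deltas "0 1 2 0 0 0 0;0 1 4 0 0 0 0;0 1 5.5 0 0 0 0;0 1 5.5 0 0 0 0"

```text
clock: 3.05
ee_pos: [0.5465, -0.0779, 0.1255]
tool_rot: [0.247, 3.131, 0.001]
wrist_force: [-3.5, -3.0, 6.3]
gripper_width: 0.001
```

step_arm --deltas "0 0 1 0 0 0 0;0 0 2 0 0 0 0;0 0 2.5 0 0 0 0"

```text
clock: 3.42
ee_pos: [0.5467, -0.078, 0.1249]
tool_rot: [0.246, 3.13, 0.0]
wrist_force: [-9.9, 0.5, 22.0]
gripper_width: -0.002
```

At the stop: z stalls at 0.1249 and the force is 22 N. I'll hold there with the push kept on.

step_arm --deltas "0 0 2 0 0 0 0;0 0 2 0 0 0 0;0 0 2 0 0 0 0;0 0 2 0 0 0 0;0 0 2 0 0 0 0"

```text
clock: 4.05
ee_pos: [0.5467, -0.078, 0.1249]
tool_rot: [0.245, 3.129, -0.0]
wrist_force: [-10.3, 1.5, 19.4]
gripper_width: 0.001
```

step_arm --deltas "0 0 2 0 0 0 0;0 0 2 0 0 0 0;0 0 2 0 0 0 0;0 0 2 0 0 0 0;0 0 2 0 0 0 0"

```text
clock: 4.68
ee_pos: [0.5466, -0.078, 0.1249]
tool_rot: [0.243, 3.128, -0.001]
wrist_force: [-8.9, 1.3, 20.1]
gripper_width: -0.0
```

```bash
python3 - <<'E'
from plant import cams
import cv2,pickle
c=cams.capture("side");pickle.dump(c,open("pics/side2.pkl","wb"));b=c["frame"][150:240,200:310,::-1]
cv2.imwrite("pics/side2c.png",cv2.resize(b,None,fx=5,fy=5,interpolation=2))
E
python3 mv.py 0.546 -0.078 0.127 -0.158
```

```text
t 4.72 ee [ 0.5467 -0.078   0.125 ] F [-9.2  1.  20.8] w -0.005 q [ 0.21  0.28 -0.44  0.   -0.85 -1.94]
d [ 0.6 -0.1 -2.1] a [-0.    0.04  0.03]
```

View pics/side2c.png

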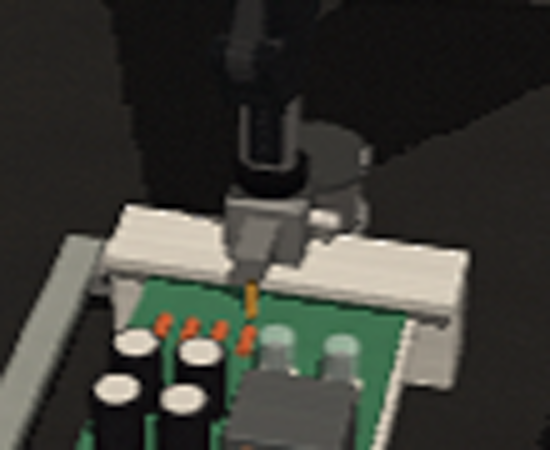

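The head sits down on the bracket (≈(270,180) in the crop), held about 1.4 s. Lifting straight up.

step_arm --deltas "0 0 -5 0 0 0 0;0 0 -12 0 0 0 0;0 0 -30 0 0 0 0;0 0 -50 0 0 0 0;0 0 -50 0 0 0 0"

```text
clock: 5.35
ee_pos: [0.5479, -0.0775, 0.1764]
tool_rot: [0.243, 3.124, 0.001]
wrist_force: [0.8, -1.6, 0.4]
gripper_width: -0.001
```

```bash
python3 - <<'E'
from plant import cams
import cv2,pickle
from h import *
c=cams.capture("side");pickle.dump(c,open("pics/side3.pkl","wb"));b=c["frame"][150:240,200:310,::-1]
cv2.imwrite("pics/side3c.png",cv2.resize(b,None,fx=5,fy=5,interpolation=2))
S=load("side0");w=(slice(170,192),slice(240,270))
print(abs(c["frame"][w].astype(int)-S["frame"][w]).mean(),[dep(x,(254,178.7)) for x in(c,S)])
E
python3 mv.py 0.576 0.155 0.165 -0.158
```

```text
13.162121212121212 [array([ 0.54568903, -0.07417447,  0.11003321]), array([ 0.54565247, -0.07335189,  0.11062387])]
t 5.4 ee [ 0.5471 -0.0776  0.1753] F [-0.4 -0.7  0.4] w -0.004 q [ 0.21  0.22 -0.38  0.   -0.96 -1.94]
d [  7.5 234.2  10.5] a [0.01 0.07 0.03]
```

View pics/side3c.png

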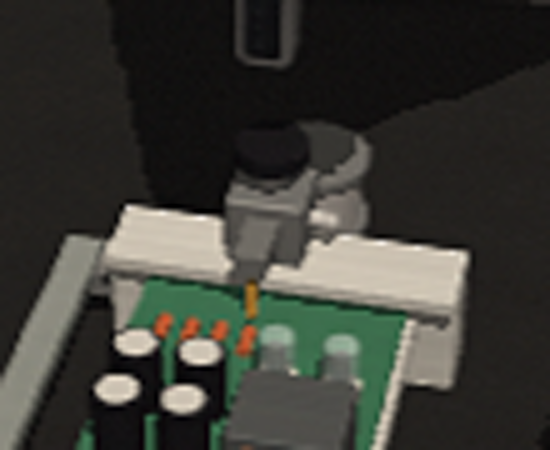

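The plunger is fully back up (head depth-height 0.110). Now over the handle.

step_arm --deltas "8 234 5 0 0.07 0.03 50;8 234 5 0 0.07 0.03 50;8 234 5 0 0.07 0.03 50;8 234 5 0 0.07 0.03 50;8 234 5 0 0.07 0.03 50"

```text
clock: 6.02
ee_pos: [0.5754, 0.1581, 0.1689]
tool_rot: [-0.242, -3.131, -0.001]
wrist_force: [0.1, -0.1, -0.8]
gripper_width: 0.587
```

step_arm --deltas "0 0 0 0 0 0 50;0 0 0 0 0 0 50"

```text
clock: 6.28
ee_pos: [0.5752, 0.1573, 0.1683]
tool_rot: [-0.243, -3.13, -0.0]
wrist_force: [1.0, -0.1, 0.1]
gripper_width: 0.588
```

```bash
python3 - <<'E'
from plant import cams
import cv2,pickle
for n in("wrist","top","side"):
    c=cams.capture(n);pickle.dump(c,open(f"pics/{n}4.pkl","wb"));cv2.imwrite(f"pics/{n}4.png",c["frame"][:,:,::-1])
E
python3 mv.py 0.576 0.155 0.165 -0.158
```

```text
t 6.42 ee [0.5755 0.1572 0.169 ] F [ 0.1  0.5 -0.7] w 0.59 q [ 0.59  0.3  -0.28 -0.   -0.99 -2.32]
d [-0.9 -2.1  4. ] a [ 0.01 -0.01  0.03]
```

View pics/wrist4.png

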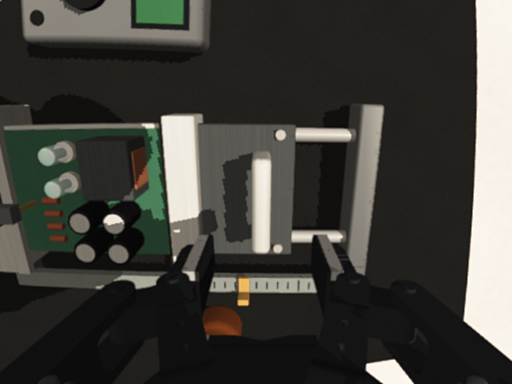

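View pics/side4.png

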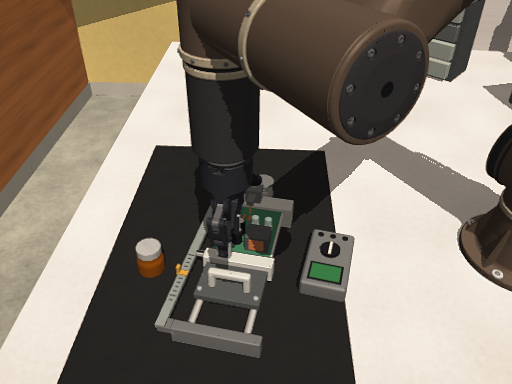

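The wrist view shows the handle bar from (262,153) to (261,253), midway in u between the fingers, and the clip at (243,290).

```bash
python3 - <<'E'
from h import *
W=load("wrist4");S=load("side0");T=load("top0")
np.set_printoptions(precision=4,suppress=True)
for uv in [(262,153),(261,252),(261.5,203)]: print(atz(W,uv,.08),dep(W,uv))
a=W["frame"][140:310,170:330,::-1];cv2.imwrite("pics/w4c.png",cv2.resize(a,None,fx=3.5,fy=3.5,interpolation=2))
print(tri([W,S],[(261.5,203),(229.5,273.5)]))
E
```

```text
[0.5376 0.1629 0.08  ] [0.5422 0.1622 0.053 ]
[0.6123 0.1505 0.08  ] [0.6127 0.1504 0.0793]
[0.5734 0.157  0.08  ] [0.5732 0.157  0.0804]
(array([0.5752, 0.1566, 0.0761]), [array([-0.1,  0.6]), array([0.2, 0.1])])
```

View pics/w4c.png

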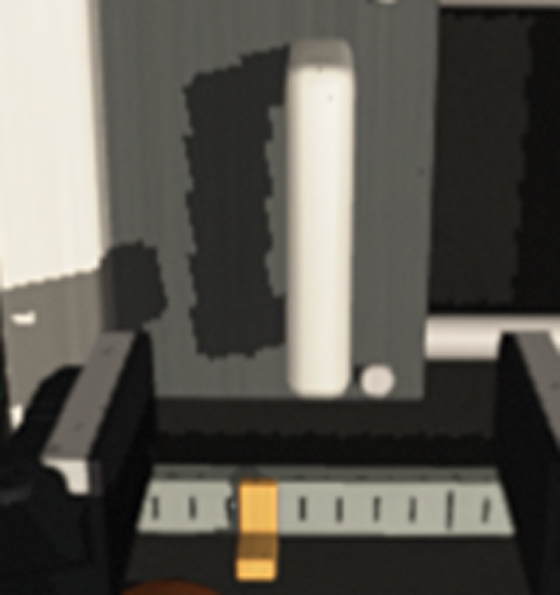

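step_arm --deltas "0 -1 45 0 0 0 50;0 -1 70 0 0 0 50;0 -1 86 0 0 0 50;0 -1 88 0 0 0 50;0 -1 88 0 0 0 50"

```text
clock: 7.05
ee_pos: [0.5758, 0.1564, 0.0818]
tool_rot: [-0.244, -3.132, -0.002]
wrist_force: [-0.1, -0.7, 0.7]
gripper_width: 0.583
```

```bash
python3 - <<'E'
from plant import cams
import cv2,pickle
for n in("wrist","side"):
    c=cams.capture(n);pickle.dump(c,open(f"pics/{n}5.pkl","wb"));cv2.imwrite(f"pics/{n}5.png",c["frame"][:,:,::-1])
E
python3 mv.py 0.5755 0.156 0.08 -0.158
```

```text
t 7.15 ee [0.5759 0.1566 0.0821] F [ 0.2  1.5 -0.9] w 0.582 q [ 0.59  0.4  -0.37 -0.   -0.8  -2.32]
d [ 0.3 -0.7  2.1] a [0.02 0.   0.03]
```

View pics/wrist5.png

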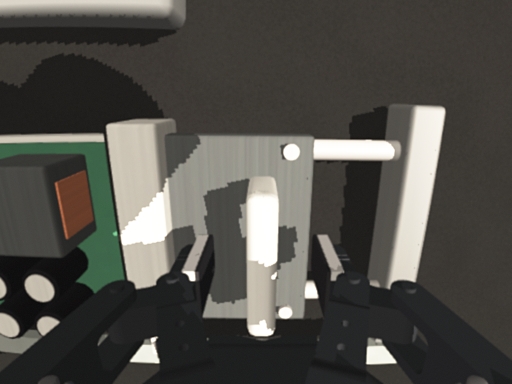

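View pics/side5.png

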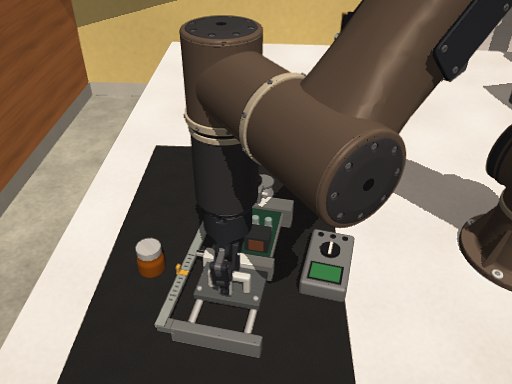

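The bar sits midway between the fingers (wrist: bar at u≈262, fingers at 200 and 325). Closing.

step_arm --deltas "0 -0.5 2 0 0 0 50;0 -0.5 2 0 0 0 8;0 -0.5 2 0 0 0 8;0 -0.5 2 0 0 0 8;0 -0.5 2 0 0 0 8" --squeeze 60

```text
clock: 7.78
ee_pos: [0.5758, 0.156, 0.0804]
tool_rot: [0.244, 3.132, 0.002]
wrist_force: [-1.7, -1.6, 5.4]
gripper_width: 0.15
```

step_arm --deltas "0 0 0 0 0 0 8;0 0 0 0 0 0 8"

```text
clock: 8.02
ee_pos: [0.5758, 0.156, 0.0804]
tool_rot: [0.244, 3.132, 0.003]
wrist_force: [-1.7, -1.8, 3.6]
gripper_width: 0.152
```

```bash
python3 - <<'E'
from plant import cams
import cv2,pickle
for n in("top","side"):
    c=cams.capture(n);pickle.dump(c,open(f"pics/{n}6.pkl","wb"))
    a=c["frame"][125:265,85:345,::-1] if n=="top" else c["frame"][190:340,140:310,::-1]
    cv2.imwrite(f"pics/{n}6.png",cv2.resize(a,None,fx=3,fy=3,interpolation=2))
E
python3 mv.py 0.5755 0.156 0.08 -0.158
```

```text
t 8.12 ee [0.5758 0.156  0.0804] F [-1.5 -0.5  2.6] w 0.152 q [ 0.59  0.4  -0.38 -0.   -0.79 -2.32]
d [ 0.3 -0.   0.4] a [0.02 0.   0.03]
```

View pics/top6.png

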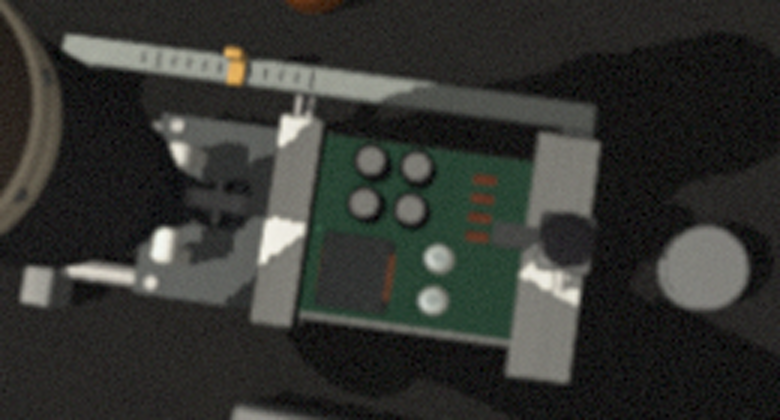

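View pics/side6.png

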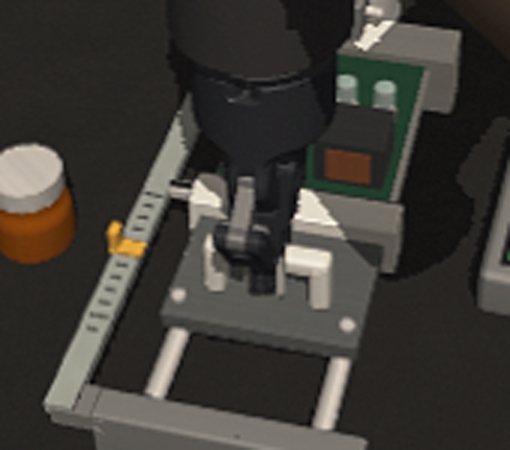

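Gripped; the pointer (top crop ≈(304,100)) and clip (235,65) remain visible in both views. Enlarging for the distance to pull.

```bash
python3 - <<'E'
from h import *
S,T=load("side0"),load("top0")
a=T["frame"][135:180,150:205,::-1];cv2.imwrite("pics/tz.png",cv2.resize(a,None,fx=10,fy=10,interpolation=2))
a=S["frame"][240:290,165:225,::-1];cv2.imwrite("pics/sz.png",cv2.resize(a,None,fx=10,fy=10,interpolation=2))
E
```

```text
(no output)
```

View pics/tz.png

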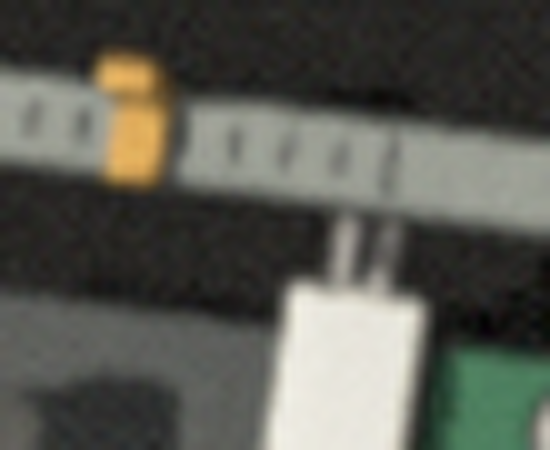

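View pics/sz.png

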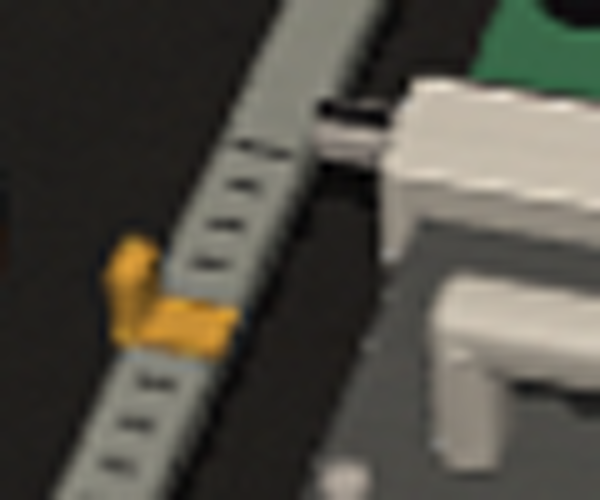

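```bash
python3 - <<'E'
from h import *
S,T=load("side0"),load("top0")
yaw=-.158;ey=np.array([-np.sin(yaw),np.cos(yaw)]);ex=np.array([np.cos(yaw),np.sin(yaw)])
t=lambda x,y:((x+.5)/10-.5+150,(y+.5)/10-.5+135)
s=lambda x,y:((x+.5)/10-.5+165,(y+.5)/10-.5+240)
t3=lambda x,y:((x+.5)/3-.5+85,(y+.5)/3-.5+125)
def P(n,c,uv,z):
    p=atz(c,uv,z)[:2];print(n,"x %.1f y %.1f"%(p@ex*1e3,p@ey*1e3),"dep",dep(c,uv).round(4))
P("fixed outer",T,t3(584,261),.056);P("fixed inner",T,t3(523,255),.056);P("foot outer",T,t3(43,188),.036)
P("jaw outer",T,t3(266,218),.056);P("jaw inner",T,t3(307,222),.056);P("plunger",T,t3(567,240),.11);P("handle",T,t3(170,203),.08)
P("ptr L",T,t(350,222),.05);P("ptr R",T,t(393,225),.05)
P("longtick",T,t(390,165),.045)
P("clip body",T,t(138,142),.048);P("fin",T,t(128,72),.056)
P("clip L",T,t(108,142),.048);P("clip R",T,t(168,142),.048);P("fin L",T,t(97,75),.056);P("fin R",T,t(158,75),.056)
P("S ptr tip",S,s(318,140),.05);P("S ptr up dark",S,s(320,110),.05);P("S fin top",S,s(137,250),.056);P("S clip body",S,s(190,328),.048)
P("S longtick",S,s(262,148),.045)
print(tri([S,T],[s(318,138),t(350,215)]),tri([S,T],[s(137,248),t(127,70)]),tri([S,T],[s(190,328),t(138,145)]),tri([S,T],[s(262,148),t(390,165)]))
E
```

```text
fixed outer x 544.4 y -5.8 dep [ 0.5352 -0.0891  0.0882]
fixed inner x 543.2 y 31.6 dep [ 0.5415 -0.0543  0.0546]
foot outer x 546.3 y 341.0 dep [0.5933 0.2515 0.0345]
jaw outer x 545.0 y 191.2 dep [0.5697 0.1063 0.0411]
jaw inner x 545.9 y 165.7 dep [0.5656 0.0787 0.0507]
plunger x 551.8 y 8.5 dep [ 0.5463 -0.0784  0.1097]
handle x 544.9 y 243.9 dep [0.5765 0.1552 0.0799]
ptr L x 623.9 y 183.3 dep [0.6449 0.0829 0.05  ]
ptr R x 624.3 y 175.2 dep [0.6478 0.0779 0.032 ]
longtick x 636.6 y 178.5 dep [0.6583 0.0774 0.0382]
clip body x 634.2 y 226.1 dep [0.663  0.1246 0.0435]
fin x 645.7 y 227.9 dep [0.6736 0.1235 0.0558]
clip L x 633.5 y 231.8 dep [0.6645 0.1319 0.0374]
clip R x 635.0 y 220.5 dep [0.6636 0.1197 0.0401]
fin L x 644.4 y 233.6 dep [6.871e-01 1.437e-01 2.000e-04]
fin R x 645.9 y 222.2 dep [0.6754 0.1203 0.0456]
S ptr tip x 622.8 y 187.0 dep [0.6451 0.0836 0.0469]
S ptr up dark x 624.8 y 179.3 dep [0.6448 0.0808 0.052 ]
S fin top x 643.8 y 226.1 dep [0.6713 0.1224 0.0564]
S clip body x 631.5 y 235.1 dep [0.6621 0.1272 0.0419]
S longtick x 634.2 y 186.5 dep [0.6575 0.0765 0.037 ]
(array([0.64595535, 0.08334396, 0.04736792]), [array([-0.5, -0.1]), array([0. , 0.5])]) (array([0.67220599, 0.12308148, 0.05791145]), [array([-0.7, -0.1]), array([0. , 0.6])]) (array([0.66289089, 0.12545574, 0.04003064]), [array([-0.2, -0. ]), array([0. , 0.1])]) (array([0.65781203, 0.07736899, 0.03797837]), [array([-0.3, -0. ]), array([0. , 0.3])])
```

Pointer tip and fin agree in both views: distance along the holder is about 45 mm (within 26–50). Pulling 40 mm first, then re-measuring.

step_arm --deltas "0 8 0 0 0 0 8;0 16 0 0 0 0 8;0 24 0 0 0 0 8;0 32 0 0 0 0 8;0 40 0 0 0 0 8"

```text
clock: 8.75
ee_pos: [0.582, 0.1938, 0.0804]
tool_rot: [-0.245, -3.132, 0.002]
wrist_force: [2.5, -11.1, 3.6]
gripper_width: 0.149
```

```bash
python3 - <<'E'
from plant import cams
import cv2,pickle
for n in("top","side"):
    c=cams.capture(n);pickle.dump(c,open(f"pics/{n}7.pkl","wb"));cv2.imwrite(f"pics/{n}7full.png",c["frame"][:,:,::-1])
    a=c["frame"][135:180,145:200,::-1] if n=="top" else c["frame"][235:295,160:230,::-1]
    cv2.imwrite(f"pics/{n}7.png",cv2.resize(a,None,fx=10,fy=10,interpolation=2))
E
python3 mv.py 0.5755 0.156 0.08 -0.158
```

```text
t 8.85 ee [0.582  0.1943 0.0804] F [ 2.9 -9.2  4. ] w 0.151 q [ 0.64  0.42 -0.34  0.   -0.81 -2.37]
d [  0.5 -38.8   0.5] a [-0.01 -0.    0.03]
```

View pics/top7.png

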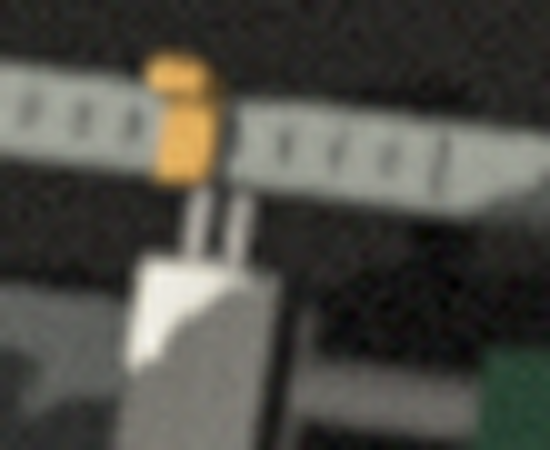

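View pics/side7.png

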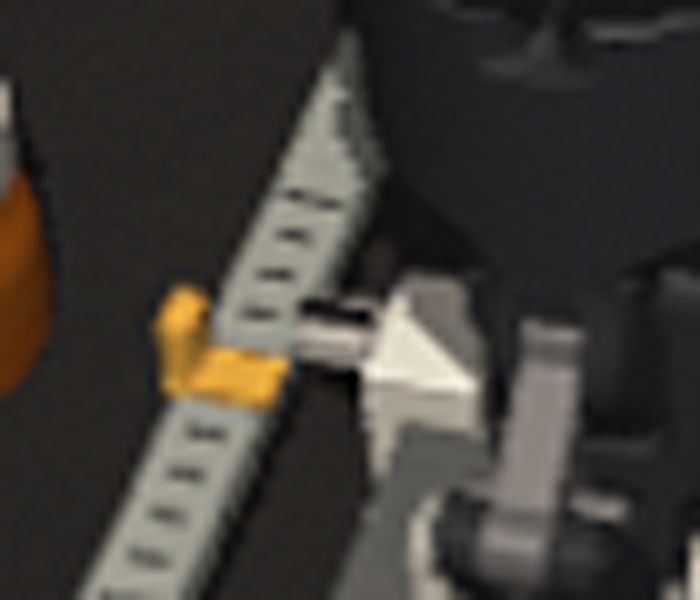

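Two bright slivers move with the jaw, so I need to tell which is the pointer. Depth profiles across them:

```bash
python3 - <<'E'
from h import *
yaw=-.158;ey=np.array([-np.sin(yaw),np.cos(yaw)]);ex=np.array([np.cos(yaw),np.sin(yaw)])
for nm,rows,cols in (("top0",(157,159,161),range(180,194)),("top7",(154,156,158,160),range(160,174)),("side0",(),()),):
    c=load(nm)
    for v in rows:
        print(nm,v)
        for u in cols:
            o,d=ray(c,(u,v));p=o+d*c["range_z"][v,u];print("  ",u,"x%.1f y%.1f z%.1f"%(p[:2]@ex*1e3,p[:2]@ey*1e3,p[2]*1e3),c["frame"][v,u])
for nm,cols,rows in (("side0",(198,200),range(246,262)),("side7",(192,194),range(262,276))):
    c=load(nm)
    for u in cols:
        print(nm,u)
        for v in rows:
            o,d=ray(c,(u,v));p=o+d*c["range_z"][v,u];print("  ",v,"x%.1f y%.1f z%.1f"%(p[:2]@ex*1e3,p[:2]@ey*1e3,p[2]*1e3),c["frame"][v,u])
E
```

```text
top0 157
   180 x631.0 y203.4 z-0.4 [42 42 43]
   181 x631.1 y201.3 z0.0 [30 31 28]
   182 x631.7 y199.6 z-1.6 [45 42 40]
   183 x631.8 y197.4 z-0.8 [91 88 82]
   184 x623.5 y184.6 z48.8 [137 132 124]
   185 x623.5 y182.4 z50.2 [121 118 113]
   186 x623.2 y179.8 z53.3 [73 69 69]
   187 x624.1 y178.8 z49.6 [62 60 58]
   188 x633.0 y187.2 z-0.1 [86 84 78]
   189 x633.3 y185.3 z-0.5 [96 93 88]
   190 x633.5 y183.2 z-0.2 [67 69 63]
   191 x633.5 y180.9 z1.3 [52 54 50]
   192 x634.5 y179.7 z-2.9 [62 65 60]
   193 x634.6 y177.5 z-2.0 [68 67 65]
top0 159
   180 x626.9 y202.7 z-0.2 [37 35 34]
   181 x627.0 y200.5 z0.6 [37 34 32]
   182 x627.6 y198.9 z-1.4 [57 59 53]
   183 x627.8 y196.9 z-1.4 [117 113 108]
   184 x619.6 y183.9 z49.2 [165 161 153]
   185 x619.3 y181.3 z52.5 [122 118 114]
   186 x619.7 y179.6 z51.6 [66 63 62]
   187 x620.2 y178.1 z49.9 [75 76 71]
   188 x620.7 y176.5 z48.5 [101  99  96]
   189 x620.9 y174.6 z49.1 [95 92 90]
   190 x629.9 y183.1 z-2.7 [57 56 53]
   191 x629.4 y180.2 z1.5 [40 37 36]
   192 x630.1 y178.7 z-0.9 [40 39 38]
   193 x629.7 y176.0 z2.9 [41 39 37]
top0 
[... 4436 characters left out ...]
 272 x634.6 y188.9 z-0.4 [14 12 12]
   273 x633.9 y191.1 z-0.8 [24 23 21]
   274 x633.4 y192.7 z-1.8 [40 37 33]
   275 x631.7 y197.3 z0.8 [40 38 34]
side7 194
   262 x638.2 y164.5 z1.5 [23 22 21]
   263 x638.0 y165.6 z-0.2 [15 14 14]
   264 x636.7 y169.3 z1.2 [45 42 39]
   265 x618.1 y215.8 z50.1 [89 84 80]
   266 x616.7 y219.7 z51.9 [20 20 21]
   267 x616.4 y221.0 z50.7 [98 92 87]
   268 x615.9 y222.7 z50.0 [204 193 180]
   269 x615.4 y224.3 z49.1 [163 153 143]
   270 x396.8 y761.7 z658.6 [141 133 125]
   271 x615.9 y224.2 z43.7 [106  99  93]
   272 x630.5 y188.8 z0.4 [ 9  8 10]
   273 x630.4 y189.7 z-1.4 [15 14 14]
   274 x629.9 y191.3 z-2.4 [23 22 19]
   275 x628.8 y194.5 z-1.6 [40 37 34]
```

```bash
python3 - <<'E'
from h import *
ims=[]
for nm,(v,u) in (("wrist1",(250,430)),("top6",(140,165)),("top7",(140,145)),("side6",(235,175))):
    c=load(nm);a=c["frame"][v:v+40,u:u+52 if nm!="x" else 0,::-1];a=np.clip(a.astype(float)*1.4,0,255).astype(np.uint8);ims.append(cv2.resize(a,(390,300),interpolation=cv2.INTER_LANCZOS4))
cv2.imwrite("pics/cmp.png",np.vstack([np.hstack(ims[:2]),np.hstack(ims[2:])]))
W=load("wrist1")
yaw=-.158;ey=np.array([-np.sin(yaw),np.cos(yaw)]);ex=np.array([np.cos(yaw),np.sin(yaw)])
for v in (264,266,268):
    print(v)
    for u in range(441,463):
        o,d=ray(W,(u,v));p=o+d*W["range_z"][v,u];print("  ",u,"x%.1f y%.1f z%.1f"%(p[:2]@ex*1e3,p[:2]@ey*1e3,p[2]*1e3),W["frame"][v,u])
E
```

```text
264
   441 x645.9 y204.3 z0.4 [23 22 20]
   442 x645.9 y205.3 z0.6 [54 51 47]
   443 x619.5 y175.7 z44.6 [78 74 69]
   444 x617.9 y174.7 z47.4 [80 76 71]
   445 x617.5 y175.1 z48.2 [86 81 76]
   446 x616.7 y175.2 z49.5 [108 102  94]
   447 x616.8 y176.2 z49.4 [111 105  97]
   448 x616.6 y176.9 z49.7 [105  98  91]
   449 x616.2 y177.3 z50.5 [97 91 84]
   450 x616.0 y178.1 z50.8 [67 63 58]
   451 x616.6 y179.7 z50.0 [25 23 22]
   452 x615.2 y178.9 z52.3 [12 12 13]
   453 x615.2 y179.8 z52.4 [17 15 16]
   454 x614.4 y179.8 z53.7 [30 27 27]
   455 x614.9 y181.3 z53.0 [113 106  98]
   456 x616.9 y184.8 z49.6 [189 179 166]
   457 x646.1 y222.7 z1.0 [109 102  94]
   458 x646.1 y223.8 z1.1 [22 21 19]
   459 x647.3 y226.6 z-0.9 [13 12 13]
   460 x647.5 y227.9 z-1.1 [16 15 14]
   461 x647.0 y228.4 z-0.2 [18 18 16]
   462 x647.0 y229.7 z-0.3 [18 18 16]
266
   441 x630.2 y184.0 z30.4 [62 60 55]
   442 x630.5 y185.4 z30.0 [72 69 65]
   443 x620.2 y174.4 z47.0 [79 75 69]
   444 x619.8 y174.9 z47.8 [78 73 69]
   445 x618.8 y174.7 z49.5 [108 102  94]
   446 x618.7 y175.5 z49.6 [162 154 141]
   447 x
[... 768 characters left out ...]
  445 x621.3 y175.6 z48.8 [134 126 117]
   446 x620.4 y175.6 z50.2 [196 186 172]
   447 x620.9 y177.0 z49.5 [138 130 119]
   448 x620.3 y177.3 z50.4 [98 92 85]
   449 x620.3 y178.3 z50.5 [73 69 63]
   450 x620.3 y179.2 z50.6 [29 27 26]
   451 x619.2 y178.8 z52.4 [12 10 12]
   452 x618.8 y179.2 z53.2 [16 13 15]
   453 x618.4 y179.7 z53.8 [27 25 25]
   454 x619.1 y181.5 z52.7 [109 102  94]
   455 x621.0 y184.7 z49.7 [191 182 168]
   456 x630.1 y196.9 z34.9 [137 131 121]
   457 x629.8 y197.5 z35.6 [81 81 73]
   458 x629.4 y198.0 z36.2 [75 76 69]
   459 x629.4 y199.0 z36.3 [78 79 72]
   460 x630.0 y200.8 z35.3 [78 79 71]
   461 x630.6 y202.6 z34.4 [76 76 68]
   462 x630.0 y202.8 z35.5 [68 67 61]
```

View pics/cmp.png

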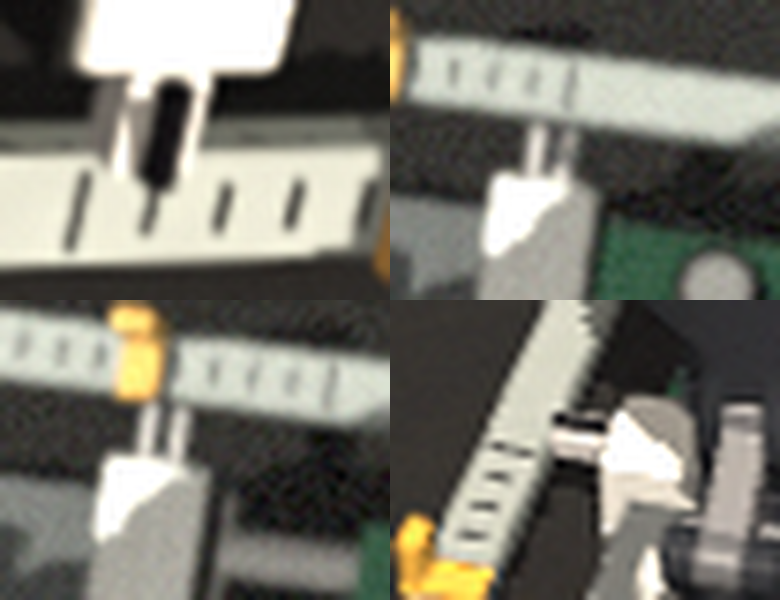

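The pointer is a steel plate about 10 mm wide with a raised black centre rib (wrist crop, black stripe). So the centre is the dark stripe and the slivers are its two edges. Sub-pixel measuring of rib vs. clip now.

```bash
cat > meas.py <<'E'
from h import *
import sys
yaw=-.158;ey=np.array([-np.sin(yaw),np.cos(yaw)]);ex=np.array([np.cos(yaw),np.sin(yaw)])
H=lambda c,uv,z:(lambda p:(round(p@ex*1e3-545,1),round(p@ey*1e3,2)))(atz(c,uv,z)[:2])
def half(xs,f):
    # outer half-max crossings
    m=f.max()/2;i=np.where(f>m)[0];a,b=i[0],i[-1]
    L=xs[a]-(f[a]-m)/(f[a]-f[a-1]) ; R=xs[b]+(f[b]-m)/(f[b]-f[b+1]);return L,R
def brass(n,v0,v1,u0,u1,zf,zb,vs):
    c=load(n);f=c["frame"].astype(float)
    for v in range(v0,v1):
        g=f[v,u0:u1,0]-f[v,u0:u1,2]
        if g.max()<40: continue
        L,R=half(np.arange(u0,u1),g);z=zf if v<vs else zb
        print(n,v,"L%.2f R%.2f"%(L,R),"yL",H(c,(L,v),z),"yR",H(c,(R,v),z),"mid",H(c,((L+R)/2,v),z))
def rib(n,v0,v1,u0,u1):
    c=load(n);f=c["frame"].astype(float).mean(2)
    for v in range(v0,v1):
        g=f[v,u0:u1]-42
        L,R=half(np.arange(u0,u1),g)
        print(n,v,"plate L%.2f R%.2f"%(L,R),"yL",H(c,(L,v),.05),"yR",H(c,(R,v),.05),"mid",H(c,((L+R)/2,v),.05))
E
python3 - <<'E'
from meas import *
brass("top0",139,155,155,172,.056,.0435,145);rib("top0",157,164,180,192)
brass("top7",139,155,155,172,.056,.0435,145);rib("top7",154,161,160,173)
E
```

```text
top0 140 L159.46 R164.32 yL (np.float64(103.3), np.float64(233.86)) yR (np.float64(104.5), np.float64(224.73)) mid (np.float64(103.9), np.float64(229.29))
top0 141 L159.28 R164.97 yL (np.float64(101.4), np.float64(233.88)) yR (np.float64(102.8), np.float64(223.21)) mid (np.float64(102.1), np.float64(228.55))
top0 142 L159.32 R165.31 yL (np.float64(99.5), np.float64(233.49)) yR (np.float64(101.0), np.float64(222.27)) mid (np.float64(100.2), np.float64(227.88))
top0 143 L159.48 R165.65 yL (np.float64(97.7), np.float64(232.88)) yR (np.float64(99.1), np.float64(221.34)) mid (np.float64(98.4), np.float64(227.11))
top0 144 L160.47 R165.94 yL (np.float64(96.0), np.float64(230.73)) yR (np.float64(97.3), np.float64(220.49)) mid (np.float64(96.7), np.float64(225.61))
top0 145 L161.08 R166.26 yL (np.float64(96.7), np.float64(232.87)) yR (np.float64(98.0), np.float64(222.99)) mid (np.float64(97.4), np.float64(227.93))
top0 146 L160.93 R166.24 yL (np.float64(94.8), np.float64(232.85)) yR (np.float64(96.1), np.float64(222.73)) mid (np.float64(95.4), np.float64(227.79))
top0 147 L160.73 R166.13 yL 
[... 4668 characters left out ...]
64(76.7), np.float64(211.47)) mid (np.float64(75.9), np.float64(217.6))
top7 157 plate L163.03 R169.47 yL (np.float64(73.1), np.float64(223.64)) yR (np.float64(74.7), np.float64(211.55)) mid (np.float64(73.9), np.float64(217.59))
top7 158 plate L162.85 R169.34 yL (np.float64(71.2), np.float64(223.69)) yR (np.float64(72.8), np.float64(211.5)) mid (np.float64(72.0), np.float64(217.59))
top7 159 plate L162.73 R169.17 yL (np.float64(69.3), np.float64(223.6)) yR (np.float64(70.9), np.float64(211.51)) mid (np.float64(70.1), np.float64(217.55))
top7 160 plate L159.91 R169.10 yL (np.float64(66.7), np.float64(228.6)) yR (np.float64(69.0), np.float64(211.34)) mid (np.float64(67.8), np.float64(219.97))
```

step_arm --deltas "0 3 0 0 0 0 8;0 6 0 0 0 0 8;0 9 0 0 0 0 8;0 9 0 0 0 0 8"

```text
clock: 9.35
ee_pos: [0.5832, 0.2012, 0.0804]
tool_rot: [-0.244, -3.131, 0.006]
wrist_force: [1.0, -10.3, 5.9]
gripper_width: 0.15
```

```bash
python3 - <<'E'
from plant import cams
import cv2,pickle
for n in("top","side"):
    c=cams.capture(n);pickle.dump(c,open(f"pics/{n}8.pkl","wb"));cv2.imwrite(f"pics/{n}8full.png",c["frame"][:,:,::-1])
    a=c["frame"][135:180,140:195,::-1] if n=="top" else c["frame"][245:295,165:225,::-1]
    cv2.imwrite(f"pics/{n}8.png",cv2.resize(a,None,fx=10,fy=10,interpolation=2))
from meas import *
brass("top8",147,153,155,172,.056,.0435,145);rib("top8",152,161,154,171)
E
python3 mv.py 0.5755 0.156 0.08 -0.158
```

```text
top8 147 L160.71 R166.17 yL (np.float64(92.8), np.float64(232.94)) yR (np.float64(94.1), np.float64(222.56)) mid (np.float64(93.5), np.float64(227.75))
top8 148 L160.56 R166.12 yL (np.float64(90.8), np.float64(232.93)) yR (np.float64(92.2), np.float64(222.33)) mid (np.float64(91.5), np.float64(227.63))
top8 149 L160.42 R165.94 yL (np.float64(88.9), np.float64(232.88)) yR (np.float64(90.3), np.float64(222.37)) mid (np.float64(89.6), np.float64(227.62))
top8 150 L160.28 R165.78 yL (np.float64(86.9), np.float64(232.83)) yR (np.float64(88.3), np.float64(222.38)) mid (np.float64(87.6), np.float64(227.6))
top8 151 L160.14 R165.61 yL (np.float64(85.0), np.float64(232.79)) yR (np.float64(86.3), np.float64(222.39)) mid (np.float64(85.7), np.float64(227.59))
top8 152 L160.18 R165.42 yL (np.float64(83.1), np.float64(232.41)) yR (np.float64(84.4), np.float64(222.45)) mid (np.float64(83.7), np.float64(227.43))
t 9.45 ee [0.5832 0.2011 0.0804] F [  0.8 -10.1   5.1] w 0.149 q [ 0.65  0.43 -0.33  0.   -0.82 -2.38]
d [  0.6 -45.8   0.6] a [-0.05 -0.01  0.02]Traceback (most recent call last):
  File "<stdin>", line 8, in <module>
  File "meas.py", line 20, in rib
    L,R=half(np.arange(u0,u1),g)
        ~~~~^^^^^^^^^^^^^^^^^^^^
  File "meas.py", line 8, in half
    L=xs[a]-(f[a]-m)/(f[a]-f[a-1]) ; R=xs[b]+(f[b]-m)/(f[b]-f[b+1]);return L,R
                                                            ~^^^^^
IndexError: index 17 is out of bounds for axis 0 with size 17
```

View pics/top8.png

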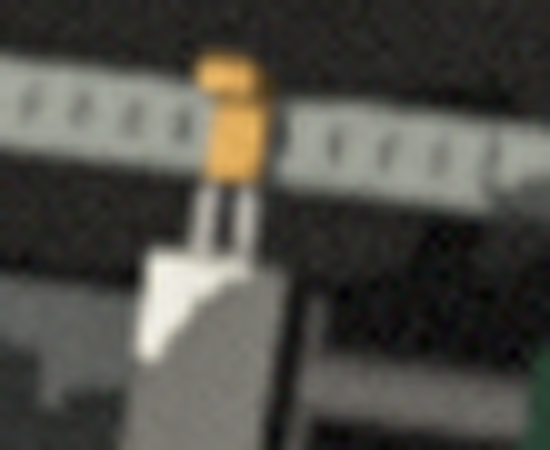

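View pics/side8.png

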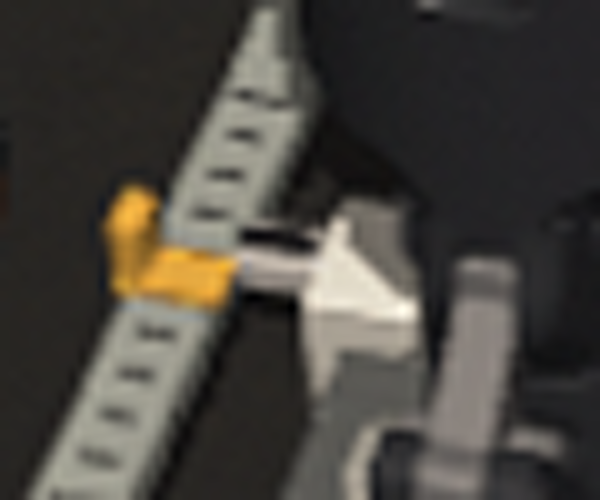

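```bash
python3 - <<'E'
from meas import *
rib("top8",154,159,155,170)
c=load("side8")
for u in (189,190,192):
    print(u)
    for v in range(264,278):
        o,d=ray(c,(u,v));p=o+d*c["range_z"][v,u];print("  ",v,"x%.1f y%.1f z%.1f"%(p[:2]@ex*1e3-545,p[:2]@ey*1e3,p[2]*1e3),c["frame"][v,u])
for u in (182,184,186):
    print(u)
    for v in range(266,278):
        o,d=ray(c,(u,v));p=o+d*c["range_z"][v,u];print("  ",v,"x%.1f y%.1f z%.1f"%(p[:2]@ex*1e3-545,p[:2]@ey*1e3,p[2]*1e3),c["frame"][v,u])
for u in (177,178):
    print(u)
    for v in range(260,276):
        o,d=ray(c,(u,v));p=o+d*c["range_z"][v,u];print("  ",v,"x%.1f y%.1f z%.1f"%(p[:2]@ex*1e3-545,p[:2]@ey*1e3,p[2]*1e3),c["frame"][v,u])
E
```

```text
top8 154 plate L159.14 R165.24 yL (np.float64(77.9), np.float64(231.88)) yR (np.float64(79.4), np.float64(220.41)) mid (np.float64(78.6), np.float64(226.14))
top8 155 plate L159.01 R165.35 yL (np.float64(75.9), np.float64(231.82)) yR (np.float64(77.5), np.float64(219.89)) mid (np.float64(76.7), np.float64(225.85))
top8 156 plate L158.93 R165.25 yL (np.float64(74.0), np.float64(231.67)) yR (np.float64(75.6), np.float64(219.79)) mid (np.float64(74.8), np.float64(225.72))
top8 157 plate L158.79 R165.17 yL (np.float64(72.1), np.float64(231.63)) yR (np.float64(73.7), np.float64(219.62)) mid (np.float64(72.9), np.float64(225.63))
top8 158 plate L158.52 R165.11 yL (np.float64(70.2), np.float64(231.83)) yR (np.float64(71.8), np.float64(219.44)) mid (np.float64(71.0), np.float64(225.63))
189
   264 x87.4 y204.2 z37.6 [158 157 143]
   265 x86.7 y206.3 z37.3 [159 157 143]
   266 x85.7 y209.4 z38.0 [156 155 141]
   267 x85.3 y210.8 z37.0 [118 116 108]
   268 x79.0 y226.0 z51.5 [29 28 29]
   269 x77.8 y229.5 z52.8 [94 90 84]
   270 x78.8 y227.8 z48.2 [196 185 175]
   271 x77.3 y231.8 z50.2 [158 1
[... 3328 characters left out ...]
33.5 z38.7 [154 123  68]
   275 x115.3 y202.4 z-0.6 [120 121 115]
178
   260 x126.3 y164.8 z0.1 [42 38 34]
   261 x125.1 y168.2 z0.9 [40 38 35]
   262 x124.7 y169.6 z-0.3 [36 35 34]
   263 x124.0 y171.8 z-0.8 [91 73 41]
   264 x99.0 y226.6 z57.8 [202 154  62]
   265 x100.0 y225.0 z53.4 [240 177  66]
   266 x98.6 y228.6 z54.8 [238 176  66]
   267 x97.2 y232.1 z56.2 [223 159  59]
   268 x96.4 y234.3 z56.1 [177 127  48]
   269 x96.8 y234.1 z53.3 [160 116  44]
   270 x97.2 y233.8 z50.2 [162 116  45]
   271 x97.3 y234.2 z48.0 [162 117  45]
   272 x98.2 y232.8 z43.8 [171 122  46]
   273 x98.3 y233.1 z41.5 [186 136  49]
   274 x97.7 y234.9 z40.9 [179 146  89]
   275 x98.6 y233.5 z36.5 [158 160 152]
```

```bash
python3 - <<'E'
from meas import *
c=load("side8")
for n,uv,z in (("plate front top edge",(190,271.6),.0495),("plate bottom front",(190,273.7),.043),("clip front top edge",(184,273.9),.0435),("clip front bottom",(184,275.3),.0375),("fin front top",(177.5,267.6),.056),("fin back top",(177.5,263.6),.056),("rib dark centre",(190,267.9),.053),("clip back top",(184,269.7),.0435)): print(n,H(c,uv,z))
t=load("top8")
f=t["frame"].astype(float).mean(2)
for v in (154,155,156,157):print(v,f[v,157:168].round(0))
# darkest point subpixel
for v in (154,155,156,157):
    g=90-f[v,160:165];g=np.clip(g,0,None);u=(g*np.arange(160,165)).sum()/g.sum();print("rib",H(t,(u,v),.053))
E
```

```text
plate front top edge (np.float64(75.3), np.float64(232.17))
plate bottom front (np.float64(76.1), np.float64(231.35))
clip front top edge (np.float64(86.3), np.float64(234.57))
clip front bottom (np.float64(87.5), np.float64(232.65))
fin front top (np.float64(97.7), np.float64(233.5))
fin back top (np.float64(100.9), np.float64(224.22))
rib dark centre (np.float64(76.8), np.float64(226.71))
clip back top (np.float64(89.6), np.float64(224.89))
154 [ 34.  37.  86. 147. 132.  71.  86. 142. 106.  57.  44.]
155 [ 37.  41. 103. 162. 131.  70. 105. 165. 126.  63.  40.]
156 [ 34.  50. 110. 164. 114.  63. 109. 170. 121.  60.  40.]
157 [ 39.  57. 119. 164. 111.  56. 116. 169. 117.  49.  38.]
rib (np.float64(78.1), np.float64(225.35))
rib (np.float64(76.2), np.float64(225.35))
rib (np.float64(74.3), np.float64(225.05))
rib (np.float64(72.4), np.float64(224.75))
```

Both views say about 2 mm is left (estimates 1.3–2.7). The arm yields about 1.5–2 mm under the spring, so I command 4.

step_arm --deltas "0 3 0 0 0 0 8;0 4 0 0 0 0 8;0 4 0 0 0 0 8;0 4 0 0 0 0 8"

```text
clock: 9.95
ee_pos: [0.5835, 0.2029, 0.0804]
tool_rot: [-0.245, -3.129, 0.011]
wrist_force: [0.4, -10.8, 6.0]
gripper_width: 0.151
```

```bash
cat > look.py <<'E'
import sys
from plant import cams
import cv2,pickle
k=sys.argv[1]
for n in("top","side"):
    c=cams.capture(n);pickle.dump(c,open(f"pics/{n}{k}.pkl","wb"));cv2.imwrite(f"pics/{n}{k}full.png",c["frame"][:,:,::-1])
    a=c["frame"][135:180,140:195,::-1] if n=="top" else c["frame"][245:295,165:225,::-1]
    cv2.imwrite(f"pics/{n}{k}.png",cv2.resize(a,None,fx=10,fy=10,interpolation=2))
from meas import *
brass(f"top{k}",148,152,155,172,.056,.0435,145);rib(f"top{k}",154,159,153,168)
t=load(f"top{k}");f=t["frame"].astype(float).mean(2)
for v in (154,155,156,157):
    m=range(157,165);i=157+int(np.argmin(f[v,157:165][2:6]))+2
    g=np.clip(90-f[v,i-2:i+3],0,None);u=(g*np.arange(i-2,i+3)).sum()/g.sum();print("rib",H(t,(u,v),.053))
E
python3 look.py 9; python3 mv.py 0.5755 0.156 0.08 -0.158
```

```text
top9 148 L160.57 R166.15 yL (np.float64(90.9), np.float64(232.91)) yR (np.float64(92.2), np.float64(222.29)) mid (np.float64(91.5), np.float64(227.6))
top9 149 L160.43 R165.99 yL (np.float64(88.9), np.float64(232.87)) yR (np.float64(90.3), np.float64(222.28)) mid (np.float64(89.6), np.float64(227.57))
top9 150 L160.29 R165.81 yL (np.float64(86.9), np.float64(232.82)) yR (np.float64(88.3), np.float64(222.31)) mid (np.float64(87.6), np.float64(227.57))
top9 151 L160.18 R165.54 yL (np.float64(85.0), np.float64(232.72)) yR (np.float64(86.3), np.float64(222.52)) mid (np.float64(85.7), np.float64(227.62))
top9 154 plate L158.22 R164.51 yL (np.float64(77.7), np.float64(233.62)) yR (np.float64(79.2), np.float64(221.78)) mid (np.float64(78.4), np.float64(227.7))
top9 155 plate L158.08 R164.52 yL (np.float64(75.7), np.float64(233.58)) yR (np.float64(77.3), np.float64(221.45)) mid (np.float64(76.5), np.float64(227.51))
top9 156 plate L158.00 R164.41 yL (np.float64(73.8), np.float64(233.41)) yR (np.float64(75.4), np.float64(221.36)) mid (np.float64(74.6), np.float64(227.38))
top9 157 plate L157.94 R164.26 yL (np.float64(71.9), np.float64(233.23)) yR (np.float64(73.4), np.float64(221.34)) mid (np.float64(72.7), np.float64(227.28))
top9 158 plate L157.75 R164.13 yL (np.float64(70.0), np.float64(233.28)) yR (np.float64(71.5), np.float64(221.28)) mid (np.float64(70.7), np.float64(227.28))
rib (np.float64(78.0), np.float64(226.13))
rib (np.float64(76.0), np.float64(226.57))
rib (np.float64(74.0), np.float64(226.92))
rib (np.float64(72.2), np.float64(226.62))
t 10.05 ee [0.5835 0.2029 0.0804] F [  0.6 -11.    5.7] w 0.149 q [ 0.65  0.43 -0.32  0.   -0.82 -2.38]
d [  0.6 -47.6   0.7] a [-0.08 -0.02  0.02]
```

View pics/top9.png

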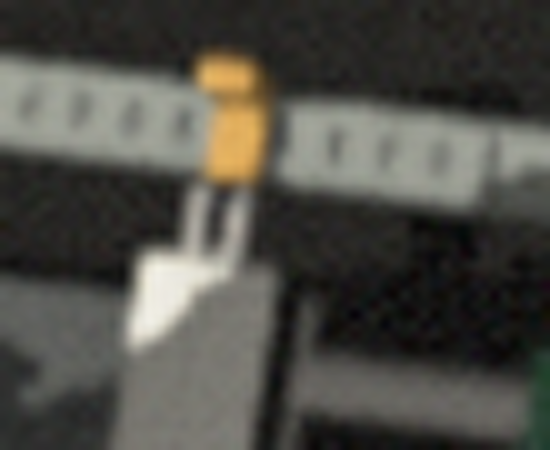

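View pics/side9.png

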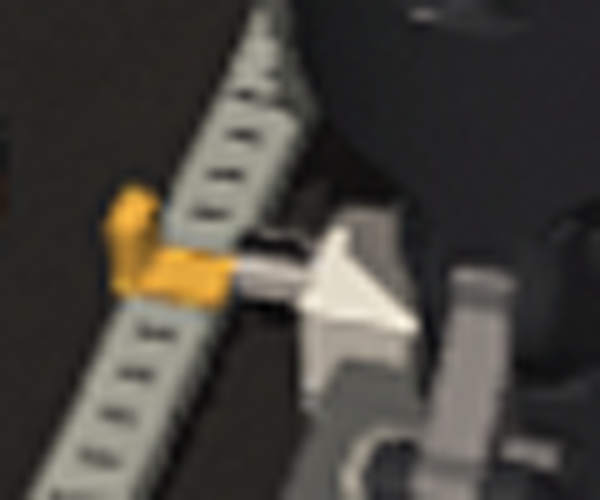

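Within about 0.5 mm; both views lean to a hair more, so one small nudge.

step_arm --deltas "0 2.6 0 0.1 0 0 8;0 2.6 0 0.1 0 0 8;0 2.6 0 0.1 0 0 8;0 2.6 0 0.1 0 0 8"

```text
clock: 10.55
ee_pos: [0.5836, 0.2034, 0.0804]
tool_rot: [-0.246, -3.127, 0.029]
wrist_force: [-0.4, -9.7, 5.3]
gripper_width: 0.149
```

```bash
python3 look.py 10; python3 mv.py 0.5755 0.156 0.08 -0.158; python3 - <<'E'
from meas import *
c=load("side10")
def pts(us,vs,zlo,zhi,ylo):
    r=[]
    for u in us:
        for v in vs:
            o,d=ray(c,(u,v));p=o+d*c["range_z"][v,u]
            if zlo<p[2]*1e3<zhi: r.append((round(p[:2]@ey*1e3,1),round(p[2]*1e3,1)))
    return r
a=pts(range(188,194),range(268,278),43,48,0);b=pts(range(181,188),range(268,278),37.5,42.5,229);
print("plate front",np.mean([x[0] for x in a if x[0]>226]),len(a));b=[x[0] for x in b if x[0]>230];print("clip front",np.mean(b),len(b))
for n in ("top","side"):
    A=load(n+"0")["frame"].astype(int);B=load(n+"10")["frame"].astype(int)
# neighbours check
T=load("top0")["frame"].astype(int);B=load("top10")["frame"].astype(int)
for n,(u0,v0,u1,v1) in dict(jar=(170,95,205,132),reel=(302,198,338,230),meter=(155,258,243,318),board=(215,175,255,235)).items():
    g=lambda I:cv2.Canny(I[v0:v1,u0:u1].astype(np.uint8),60,120).astype(np.float32)
    print(n,cv2.phaseCorrelate(g(T),g(B)))
E
```

```text
top10 148 L160.59 R166.11 yL (np.float64(90.9), np.float64(232.88)) yR (np.float64(92.2), np.float64(222.36)) mid (np.float64(91.5), np.float64(227.62))
top10 149 L160.41 R166.00 yL (np.float64(88.9), np.float64(232.9)) yR (np.float64(90.3), np.float64(222.26)) mid (np.float64(89.6), np.float64(227.58))
top10 150 L160.30 R165.80 yL (np.float64(86.9), np.float64(232.8)) yR (np.float64(88.3), np.float64(222.34)) mid (np.float64(87.6), np.float64(227.57))
top10 151 L160.16 R165.55 yL (np.float64(85.0), np.float64(232.75)) yR (np.float64(86.3), np.float64(222.5)) mid (np.float64(85.7), np.float64(227.62))
top10 154 plate L158.07 R164.47 yL (np.float64(77.6), np.float64(233.9)) yR (np.float64(79.2), np.float64(221.86)) mid (np.float64(78.4), np.float64(227.88))
top10 155 plate L158.02 R164.38 yL (np.float64(75.7), np.float64(233.69)) yR (np.float64(77.3), np.float64(221.71)) mid (np.float64(76.5), np.float64(227.7))
top10 156 plate L157.92 R164.29 yL (np.float64(73.8), np.float64(233.56)) yR (np.float64(75.3), np.float64(221.58)) mid (np.float64(74.6), np.float64(227.57))
top10 157 plate 
[... 276 characters left out ...]
.7), np.float64(227.55))
rib (np.float64(77.9), np.float64(226.87))
rib (np.float64(75.9), np.float64(227.23))
rib (np.float64(74.0), np.float64(226.92))
rib (np.float64(72.2), np.float64(226.62))
t 10.65 ee [0.5836 0.2034 0.0804] F [  0.6 -10.6   6.1] w 0.146 q [ 0.66  0.43 -0.32  0.01 -0.83 -2.39]
d [  0.6 -48.    1.3] a [-0.21 -0.03  0.01]
plate front 233.4888888888889 10
clip front 233.54444444444445 18
jar ((0.002806052070376097, -0.12387227208535023), 0.9960869093736012)
reel ((-0.034517307690720145, 0.0010419429083903253), 0.9663826456914345)
meter ((0.18382924426668268, -0.16655342047466348), 0.7821131811318575)
board ((0.31819737607630216, -0.22428911127668982), 0.49398049791653953)
```

View pics/top10full.png

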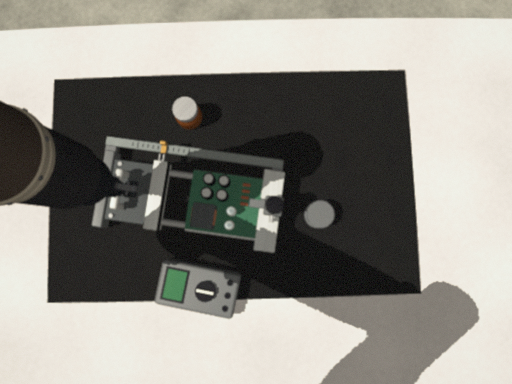

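View pics/side10.png

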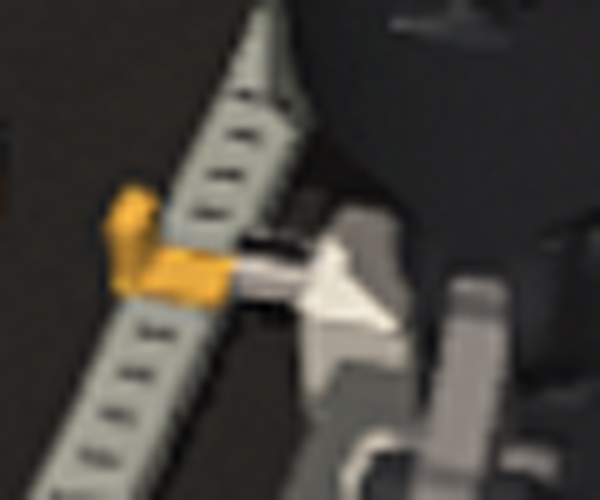

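View pics/top10.png

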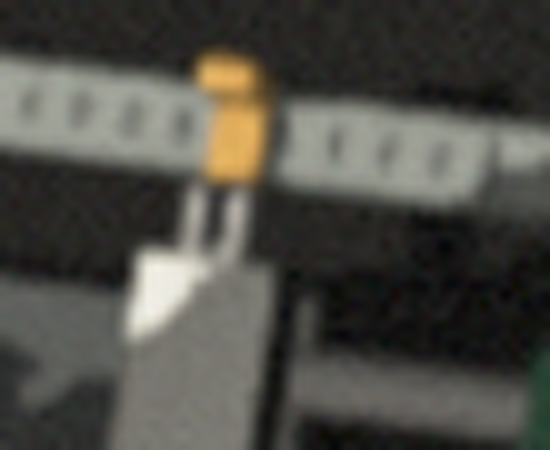

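Pointer level with the clip: front faces at 233.5 / 233.5 mm in the side view and centres at 227.6 / 227.6 mm in the top view. The hold is steady, so I hand in.

```bash
python3 -c "
from plant import robot;print(robot.finish_job())"
```

```text
the job is handed in; nothing more can be done
None
```

The job is handed in at about 10.7 s. The plunger was drained first, and the arm is still gripping the bail handle with the jaw pulled out level with the mark.

- **Plunger:** I pressed it with the shut fingertips until it stopped moving, with the force steady at about 20 N. I held it there for about 1.4 s, then lifted clear. The side camera showed the head back up at 110 mm.
- **Jaw:** I pinched the crossbar with 60 N and pulled the jaw out about 48 mm. The pointer turned out to be a plate about 10 mm wide with a black rib along its centre, so I lined up the plate's centre with the clip.
- **Last checks of the alignment:**
  - The centres were both at 227.6 mm in the top view.
  - The front faces were at 233.5 and 233.5 mm in the side view.
  - The rib alone read up to about 0.7 mm short in the top view, because its side face shows there. I put the remaining error at under 1 mm.
- **Hold:** the arm's position stayed steady under about 10 N of spring pull.
- **Surroundings:** the jar, reel and meter matched the first picture to within about 0.25 pixel. The board looked unmoved in the picture. Its own comparison was weak because the arm's shadow fell across it, giving about 0.4 pixel with a low match score.

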